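# Torque check of a bayonet socket with its test plug

## Task

The black bayonet socket mounted on the torque stand is due for its torque check. Take the larger test plug (two lugs) from the tray by its grip, line its lugs up with the socket's two slots, push it home against the spring and twist it clockwise under the ledge to its stop, then keep twisting, about a quarter turn in all, until the stand's pointer is between the two long marks of the dial, never running it to the end of its scale. Finish while still gripping the plug and holding the pointer there, and leave the smaller plug in the tray.

Things in the scene. Friction and masses are not known exactly. Their poses are not given: they have to be found in the camera images.
- plug_grip (a point): Larger test plug, loose, 0.18 kg, 78 mm tall, upright in the tray: this point is the centre of its flat black grip (44 long, 16 thick, 40 mm tall), on the plug's axis, 58 mm above its lower end. x along the grip's length, y across its 16 mm (pinch there), z up. Below the grip: neck 21 mm, aluminium collar 50 mm in diameter and 8 mm thick (underside 35 mm below this point), steel nose.
- plug_nose (a point): Lower end of the larger plug's steel nose, on its axis (same axes as plug_grip). Nose: 36 mm in diameter, 23 mm long, lowest 4 mm bevelled. Two opposite lugs on +x and -x, in line with the grip's length, 8 mm wide, reach 24 mm from the axis, 6 to 12 mm above this end. A half turn about z makes no difference.
- small_plug_grip (a point): Smaller test plug, to be left in the tray: same black grip, same height and the same point 58 mm above its lower end, but nose 26 mm in diameter with three lugs and collar 40 mm in diameter.
- tray: Grey tray 165 x 100 x 16 mm (x, y, z), walls and floor 4 mm, fixed on the left-hand red table. The plugs stand in it about 40 mm either side of its centre along its x; which is where varies. Origin: centre of its underside.
- stand: Torque stand, fixed on the right-hand green table: grey base plate 150 x 140 mm, round housing 124 mm in diameter, 40 mm high, with a white dial on top. Origin: centre of the underside, z up. The socket stands on its vertical axis.
- socket_mouth (a point): Centre of the socket's mouth, 80 mm above the table, z up; turns with the socket. Black socket, 60 mm outer diameter, aluminium ring at the mouth: bore 39 mm, two opposite slots 12 mm wide for the lugs on +x and -x. Ring 8 mm thick: the lugs pass under it once plug_grip is less than 38 mm above the mouth; with the collar on the mouth it is 35 mm above.
- socket_stop (a point): Where a lug's centre is at its stop, 62 degrees (1.08 rad) clockwise seen from above from its slot, 21 mm from the axis, 8 mm below the mouth. The pushed-in plug turns only that way, that far, in the socket; twisting on turns the socket. Here the ring is 5 mm thick: a seat into which the spring lifts the plug if let up (plug_grip then 41 mm above the mouth).
- plunger (a joint): Spring plunger in the socket that pushes the plug up, in m, 0 at rest, its top then 14 mm below the mouth; grows as the nose pushes it down. 3.5 N at first, 10 N at 0.009 (collar on the mouth), end at 0.011.
- gauge (a joint): Turn of socket and pointer on the stand, rad, clockwise from above, 0 at rest, 0.8 at the end. A torsion spring, 0.6 N m/rad, drives it back when let go. Dial: short marks every 0.1, long marks at 0.25 and 0.55. Midway (0.40) the pointer points along the stand's -x and the plug has turned 1.48 rad in all. Friction may turn it up to 0.2 before the lugs reach the stop.
Not all that is in view belongs to the job. Leave any brown look-alike of the part that bears plug_grip alone.

How it is judged:
By the outcome, as a careful person would: the job done as asked, in the order asked, and still so for the second after the job is handed in, while the arm keeps its last pose, push and grip.
It also fails if it takes over 45 s, if anything falls off the work surface, if the arm or the gripper's body presses on something with over 40 N, if the wrist force passes 120 N, or if a joint passes its speed limit or range.

## Robot

A 6-joint arm with a two-finger parallel gripper is mounted at the origin on a cart in front of the work surface, level with it; the furniture and walls round the work are solid. World frame = base frame: x ahead of the robot, y to its left, z up, the work surface at z = 0. Lengths are in m, angles in rad, forces in N, time in s.
With the tool pointing down it reaches from about 0.35 to 0.975 m from the base axis. Payload 4.9 kg.
Tool frame: the origin (TCP) lies at the very end of the fingers, on their centre line; the grasp point (between the pads) lies 19 mm behind it (manip.grip_depth is the distance from the TCP to the grasp point, in m); z points along the fingers, x is the direction in which the jaws open and shut, and the axes are right-handed (so a half turn about z gives the same grasp; the last joint's range is limited). The gripper opens to 85 mm and grips with 20 to 120 N. Pads are 22 mm wide; open, the fingers measure 114 mm over their backs; the gripper's body (76 mm by 85 mm) begins 54 mm behind the grasp point. The pads swing forward as they close: fully open they stand 13 mm farther back than shut.
Start: joints at [1.079, 0.053, 1.613, -0, 1.476, -0.119], TCP at [0.228, 0.582, 0.231] pointing down, gripper open.
Joint ranges: [-3.01, 3.01], [-1.01, 2.22], [0.06, 2.58], [-1.02, 4.17], [0.09, 2.62], [-3.14, 3.14]. Speed limits (rad/s): [2.57, 2.57, 3.14, 3.14, 3.14, 3.14].

## Interface

Orientations are given as a unit quaternion [w, x, y, z].
In Python, from plant import manip gives the robot as it stands. The module is installed in compiled form; this text tells all that it offers.
- The arm moves only by the shell command python3 -m crank 'ROWS' [OPENING]. ROWS is JSON, a list of rows, each a list of 4 numbers: the shift along the tool's x, y, z in cm, then the turn about the tool's z in units of 6 degrees (1.0 is 6 degrees). A call has 1 to 10 rows; each row shifts and turns the commanded pose from where the row before left it, along the tool's axes as they then stand; what a row does not reach is not made up. A row lasts 1/12 s, in which the tool goes at most 41.7 mm and 7.16 degrees, less where a joint would pass 70% of its speed; a pose out of reach is approached as far as the arm can. A call with a gripper value outside its range is refused whole. OPENING is the opening, from 0 (shut) to 1 (fully open), set as the call begins (- or left out, the last holds). The fingers move at their own pace and stop on an object; the grip force is fixed at half the most. Time passes only in rows, so rows that do not move let the fingers close. It gives the time, the measured TCP pose, the force and the opening at its end, in the units of the state.
- manip.state(): the state, without advancing time (a new reading comes with each control period).
- manip.grab_frame(name): name is "side" or "top" or "wrist"; returns a dict with "img" (420x560x3 uint8, red, green, blue), "intrinsics" (3x3 intrinsics, pixels), "position" and "orientation" of the camera in the world. Camera axes: x right, y up, looking along -z (the intrinsics and any distortion apply to the point x, -y, -z); pixel columns grow to the right and rows downward; lengths in m; the calibration is good to about 2 mm. The wrist camera is an equidistant fisheye: a pixel r from the principal point sees the ray r / f radians off the axis. A picture is of the moment at which its call begins. There is no depth.
- manip.job_done(): hands the job in, once; it reports no verdict.
The state is a dict: "time": time; "joint_pos": joint angles; "joint_vel": joint speeds; "joint_efforts": joint torques, N m; "tool_pos": TCP position; "tool_rot": TCP orientation; "contact_force": force on the tool from outside, world axes, zero at the start; "ft_torque": the same for the moment, N m; "gripper_width": opening from 0.0 (shut) to 1.0 (fully open).
Only numpy, scipy, OpenCV 4.12 (cv2) and the standard library are available. Lean on these libraries where they do the work, as an engineer would, in place of code of your own. Each camera call takes 0.05 s, during which the arm holds its last target.

## Working session

There is one attempt and no reset: what is moved stays moved. The work goes in short steps, Python scripts to look and compute and a shell command to move; the robot and the scene stay as the last step left them, time stands still between calls to the robot, and variables do not carry over. Pictures are saved under pics/ and viewed, and the job is handed in when it is done.

```bash
mkdir -p pics; ls; cat > h.py <<'E'
import numpy as np,cv2,json
from plant import manip
from scipy.spatial.transform import Rotation as R
def rot(q): return R.from_quat([q[1],q[2],q[3],q[0]])
def grab(n,fn=None):
    f=manip.grab_frame(n)
    if fn: cv2.imwrite('pics/'+fn,f['img'][:,:,::-1])
    return f
def ray(f,u,v,fish=False):
    K=np.array(f['intrinsics']);a=(u-K[0,2])/K[0,0];b=(v-K[1,2])/K[1,1]
    if fish:
        t=np.hypot(a,b);s=np.sin(t)/t if t>1e-9 else 1;d=np.array([a*s,-b*s,-np.cos(t)])
    else: d=np.array([a,-b,-1.])
    return np.array(f['position']),rot(f['orientation']).apply(d/np.linalg.norm(d))
def onz(f,u,v,z,fish=False):
    p,d=ray(f,u,v,fish);return p+d*(z-p[2])/d[2]
def proj(f,P):
    K=np.array(f['intrinsics']);c=rot(f['orientation']).inv().apply(np.array(P)-f['position'])
    return K[0,2]+K[0,0]*c[0]/-c[2],K[1,2]+K[1,1]*-c[1]/-c[2]
E
python3 - <<'E'
from h import *
print(manip.state())
for n in('side','top','wrist'):
    f=grab(n,n+'0.png');print(n,f['intrinsics'],f['position'],f['orientation'],[k for k in f if k!='img'])
E
```

```text
pics
{'time': 0.0, 'joint_pos': array([ 1.07901941e+00,  5.33338547e-02,  1.61428238e+00, -1.44420184e-05,
        1.47600374e+00, -1.18981401e-01]), 'joint_vel': array([-1.43641286e-03, -1.25880858e-03,  8.03425369e-04, -3.46289778e-04,
       -6.70535733e-05, -1.50703520e-03]), 'joint_efforts': array([-7.13209429e-04, -3.93686378e+01, -3.70172954e+01, -1.87835817e-04,
        7.12881127e-03, -3.56204896e-05]), 'tool_pos': array([0.22733572, 0.58152354, 0.23008422]), 'tool_rot': array([ 4.74481072e-04,  8.25898801e-01,  5.63817473e-01, -8.95785613e-04]), 'contact_force': array([ 0.06828575, -0.31111423,  0.90716404]), 'ft_torque': array([-0.01729119,  0.00085525, -0.02695557]), 'gripper_width': 1.0012700624628579}
side [[471.22816735   0.         275.75669499]
 [  0.         471.22816735 211.27574456]
 [  0.           0.           1.        ]] [ 1.28174414 -0.23371254  1.15027879] [0.80146373 0.29493927 0.18631134 0.48575179] ['intrinsics', 'position', 'orientation']
top [[484.5165747    0.         281.37773755]
 [  0.         484.5165747  211.19829497]
 [  0.           0.           1.        ]] [0.30032991 0.15036232 1.54474246] [ 0.71153186  0.04241309 -0.04250332 -0.70008357] ['intrinsics', 'position', 'orientation']
wrist [[325.1922621    0.         276.84322351]
 [  0.         325.1922621  208.66718412]
 [  0.           0.           1.        ]] [0.16188789 0.60744393 0.37292744] [ 0.81748195 -0.11826923 -0.07877036  0.55814952] ['intrinsics', 'position', 'orientation']
```

View pics/side0.png

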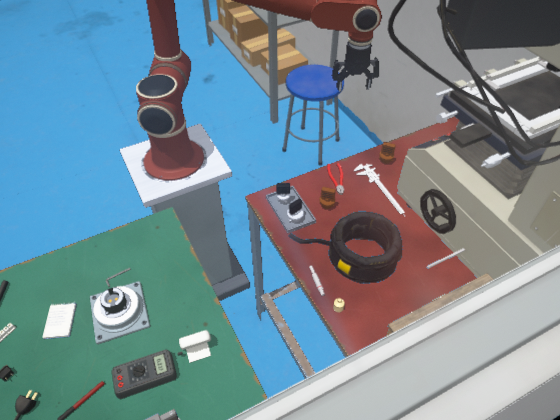

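View pics/top0.png

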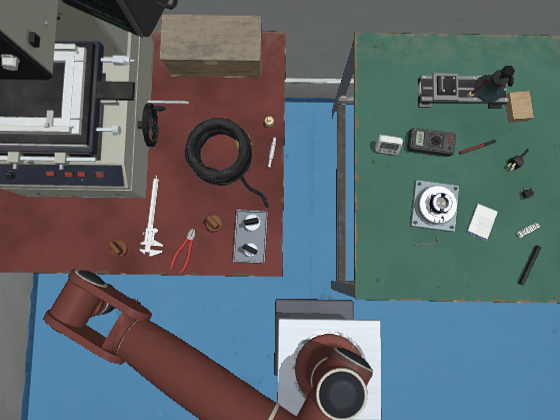

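View pics/wrist0.png

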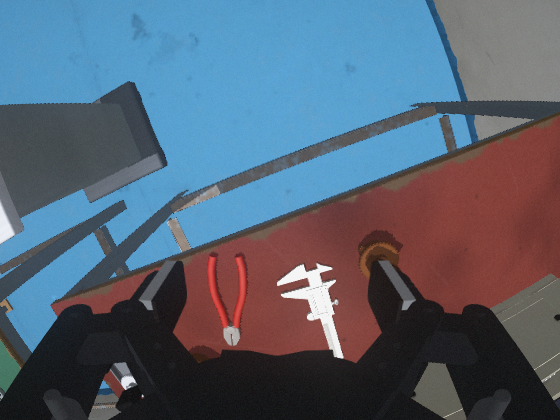

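The top view has the tray at about (251,236) with plugs at about (250,222) and (251,249). The stand is at about (436,205), and the brown decoys are at (212,223) and (118,247). I'll zoom in on the tray and stand.

```bash
python3 - <<'E'
from h import *
t=cv2.imread('pics/top0.png');s=cv2.imread('pics/side0.png')
a=cv2.resize(t[200:270,225:275],None,fx=8,fy=8,interpolation=cv2.INTER_CUBIC)
b=cv2.resize(t[170:240,400:470],None,fx=8,fy=8,interpolation=cv2.INTER_CUBIC)
cv2.imwrite('pics/c1.png',cv2.resize(np.hstack([a[:560],b[:560]]),(800,467)))
a=cv2.resize(s[170:235,260:325],None,fx=6,fy=6,interpolation=cv2.INTER_CUBIC)
b=cv2.resize(s[280:345,85:150],None,fx=6,fy=6,interpolation=cv2.INTER_CUBIC)
cv2.imwrite('pics/c2.png',np.hstack([a,b]))
f=manip.grab_frame('top')
for p in((250,222),(251,249)):print(onz(f,*p,.08))
print(onz(f,436,205,.08))
E
```

```text
[0.44259753 0.24634615 0.08      ]
[0.36085259 0.24137379 0.08      ]
[ 0.50391172 -0.31975051  0.08      ]
```

View pics/c1.png

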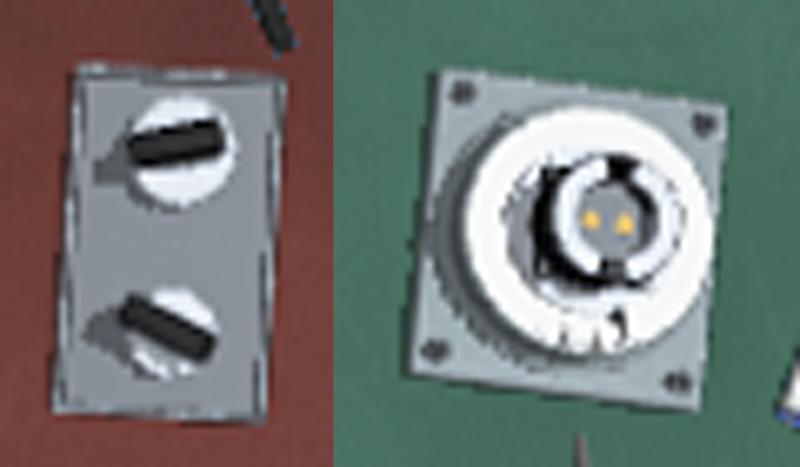

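View pics/c2.png

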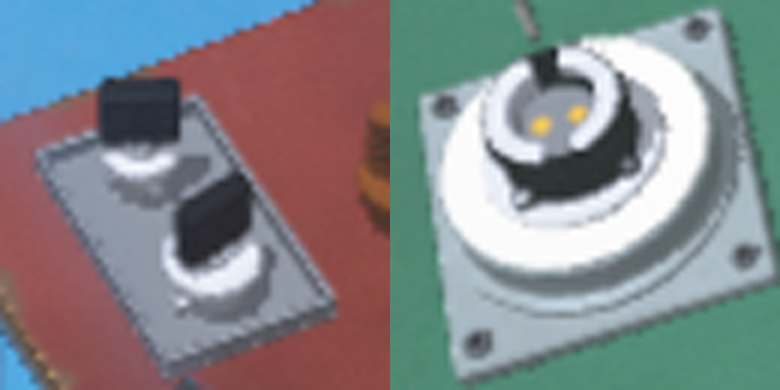

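```bash
cat >> h.py <<'E'
def need(P,psi=None):
    s=manip.state();T=rot(s['tool_rot']);x=T.apply([1,0,0]);cur=np.arctan2(x[1],x[0])
    d=T.inv().apply(np.array(P)-s['tool_pos'])*100
    print('tcp',s['tool_pos'].round(4),'psi',round(cur,4),'t',s['time'],'q',s['joint_pos'].round(2),'F',s['contact_force'].round(1),'Tz',s['ft_torque'].round(2),'w',round(s['gripper_width'],3))
    print('shift now-frame cm',d.round(2))
    if psi is not None:
        u=-(psi-cur)/np.radians(6);print('turn units',u.round(2))
        c,sn=np.cos(psi-cur),np.sin(psi-cur)
        T2=R.from_rotvec([0,0,psi-cur])*T
        print('shift in turned frame',(T2.inv().apply(np.array(P)-s['tool_pos'])*100).round(2))
E
python3 - <<'E'
from h import *
f=manip.grab_frame('wrist');c=rot(f['orientation']);print(c.apply([0,0,-1]),c.apply([0,1,0]),c.apply([1,0,0]))
need([.36,.245,.23],.30)
E
```

```text
[ 0.26106863 -0.10495367 -0.95959778] [-0.89384648  0.34910388 -0.28136268] [ 0.36452935  0.93118806 -0.0026724 ]
tcp [0.2275 0.5818 0.2307] psi 1.198 t 0.25 q [ 1.08  0.05  1.61  0.    1.48 -0.12] F [-0.2 -0.2 -0.1] Tz [-0.03 -0.02  0.05] w 1.002
shift now-frame cm [-26.54  24.61   0.09]
turn units 8.57
shift in turned frame [ 2.7  36.09  0.06]
```

```bash
python3 -m crank '[[0,0,0,1.1],[0,0,0,1.1],[0,0,0,1.1],[0,0,0,1.1],[0,0,0,1.1],[0,0,0,1.1],[0,0,0,1.1],[0,0,0,0.87],[0,0,0,0]]'
python3 - <<'E'
from h import *
need([.40,.245,.23],.30)
E
```

```text
time: 1.0
tool_pos: [0.2276, 0.582, 0.2311]
tool_rot: [0.0, 0.989, 0.149, -0.0]
contact_force: [0.1, -0.4, 0.6]
gripper_width: 1.001
tcp [0.2276 0.582  0.2311] psi 0.2991 t 1.0 q [1.08 0.05 1.61 0.   1.48 0.78] F [ 0.1 -0.4  0.6] Tz [-0.01 -0.06 -0.01] w 1.001
shift now-frame cm [ 6.55 37.28  0.12]
turn units -0.01
shift in turned frame [ 6.51 37.29  0.12]
```

```bash
python3 -m crank '[[0.6,3.7,0,0],[0.6,3.7,0,0],[0.7,3.7,0,0],[0.7,3.7,0,0],[0.7,3.7,0,0],[0.7,3.7,0,0],[0.7,3.7,0,0],[0.7,3.7,0,0],[0.6,3.7,0,0],[0.5,3.7,0,0]]'
python3 -m crank '[[0,0.3,0,0],[0,0,0,0],[0,0,0,0]]'
python3 - <<'E'
from h import *
need([.40,.245,.23],.30)
grab('wrist','w1.png')
E
```

```text
time: 1.83
tool_pos: [0.3997, 0.2462, 0.2315]
tool_rot: [-0.0, 0.989, 0.151, 0.0]
contact_force: [-0.4, 1.1, -0.5]
gripper_width: 1.0
time: 2.08
tool_pos: [0.4001, 0.2452, 0.2313]
tool_rot: [-0.0, 0.989, 0.15, -0.0]
contact_force: [-0.1, 0.4, -0.4]
gripper_width: 1.001
tcp [0.4001 0.2452 0.2313] psi 0.3011 t 2.0833 q [ 0.39 -0.34  1.96  0.    1.51  0.09] F [-0.1  0.4 -0.4] Tz [-0.02  0.    0.02] w 1.001
shift now-frame cm [-0.01  0.02  0.13]
turn units 0.01
shift in turned frame [-0.01  0.02  0.13]
```

View pics/w1.png

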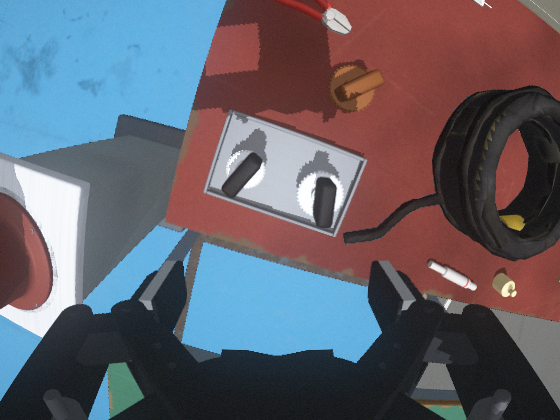

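The wrist view shows the tray. The left plug grip is at about (243,174), the right one (larger collar) is at about (323,200), and the decoy is at (353,88). Next I'll measure the grips with masks.

```bash
python3 - <<'E'
from h import *
f=manip.grab_frame('wrist')
im=f['img'];cv2.imwrite('pics/w1z.png',cv2.resize(im[100:250,190:380][:,:,::-1],None,fx=4,fy=4,interpolation=cv2.INTER_CUBIC))
for n,p in dict(L=(243,174),R=(323,200)).items(): print(n,onz(f,*p,.08,True),onz(f,*p,.062,True))
for p in((232,111),(367,160),(335,236),(206,192)): print('tray',onz(f,*p,.016,True))
print(f['position'])
E
```

```text
L [0.36536881 0.2534152  0.08      ] [0.36450185 0.24973622 0.062     ]
R [0.44397006 0.25198339 0.08      ] [0.44791417 0.24821677 0.062     ]
tray [0.33077893 0.30447226 0.016     ]
tray [0.49114241 0.29839745 0.016     ]
tray [0.48686483 0.20115497 0.016     ]
tray [0.32684157 0.2077814  0.016     ]
[0.37953291 0.31352092 0.37407671]
```

View pics/w1z.png

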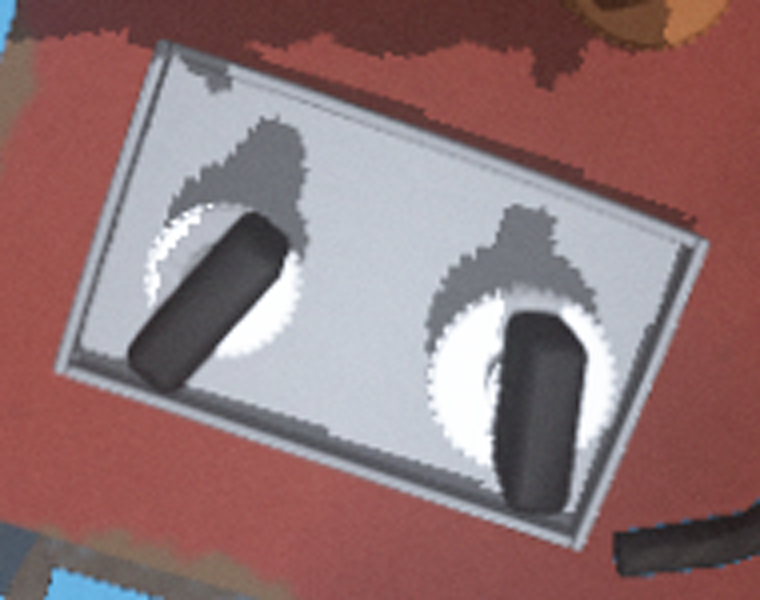

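```bash
python3 - <<'E'
from h import *
f=manip.grab_frame('wrist');im=f['img']
g=im.min(2).astype(int)
# collar: bright white
for n,(x0,x1,y0,y1) in dict(L=(222,270,145,195),R=(292,350,165,222)).items():
    m=(g>225).astype(np.uint8);mm=np.zeros_like(m);mm[y0:y1,x0:x1]=m[y0:y1,x0:x1]
    pts=np.argwhere(mm)[:,::-1];W=np.array([onz(f,*p,.035,True)[:2] for p in pts])
    c,r=cv2.minEnclosingCircle((W*1000).astype(np.float32));print(n,len(pts),'collar c',c,'r',r)
    d=((im.max(2)<75)).astype(np.uint8);dd=np.zeros_like(d);dd[y0-8:y1+18,x0-10:x1+5]=d[y0-8:y1+18,x0-10:x1+5]
    k,lab,st,ce=cv2.connectedComponentsWithStats(dd);i=1+np.argmax(st[1:,4]);print(st[i],ce[i])
    P=np.argwhere(lab==i)[:,::-1]
    Wg=np.array([onz(f,*p,.062,True)[:2] for p in P])*1000
    print(' grip minrect z.062',cv2.minAreaRect(Wg.astype(np.float32)))
    cnt=cv2.findContours((lab==i).astype(np.uint8),0,2)[0][0]
    # long edges direction
    U,S,V=np.linalg.svd(Wg-Wg.mean(0),full_matrices=False);print(' dir',np.degrees(np.arctan2(V[0,1],V[0,0])))
E
```

```text
L 278 collar c (364.2846984863281, 249.3978271484375) r 20.79978370666504
[222 154  41  45 547] [240.67458867 175.70201097]
 grip minrect z.062 ((363.64093017578125, 247.55812072753906), (50.17325210571289, 16.274433135986328), 65.21086883544922)
 dir -112.75365251084223
R 676 collar c (449.0244140625, 246.61016845703125) r 25.74576187133789
[314 179  22  50 617] [323.44408428 202.82820097]
 grip minrect z.062 ((450.123046875, 244.9288787841797), (20.025529861450195, 51.427947998046875), 12.821514129638672)
 dir -71.41569950194958
```

The right plug has a collar radius of 25.7 mm, so it's the larger one. It stands at about (0.449, 0.247). I'll centre over it and look again along the grip.

```bash
python3 - <<'E'
from h import *
need([.449,.2465,.18],.30)
E
```

```text
tcp [0.3996 0.2461 0.2313] psi 0.3033 t 2.2333 q [ 0.39 -0.33  1.96  0.    1.51  0.09] F [0.1 0.  0.3] Tz [-0.05 -0.01  0.05] w 1.0
shift now-frame cm [4.73 1.44 5.12]
turn units 0.03
shift in turned frame [4.73 1.43 5.12]
```

```bash
python3 -m crank '[[2.3,0.7,1.5,0],[2.4,0.7,1.5,0],[0,0,2.1,0],[0,0,0,0],[0,0,0,0]]'
python3 - <<'E'
from h import *
need([.449,.2465,.18],.30)
f=grab('wrist','w2.png');im=f['img']
cv2.imwrite('pics/w2z.png',cv2.resize(im[150:330,200:360][:,:,::-1],None,fx=3.3,fy=3.3,interpolation=cv2.INTER_CUBIC))
for z,P in((.035,[.449,.2466]),(.082,[.449,.2466])):
    pass
E
```

```text
time: 2.65
tool_pos: [0.4477, 0.2461, 0.1788]
tool_rot: [0.0, 0.989, 0.151, -0.002]
contact_force: [0.3, -0.4, 0.4]
gripper_width: 0.999
tcp [0.4477 0.2461 0.1788] psi 0.3026 t 2.65 q [ 0.36 -0.18  1.93  0.    1.4   0.05] F [ 0.3 -0.4  0.4] Tz [ 0.01  0.04 -0.03] w 0.999
shift now-frame cm [ 0.13  0.   -0.12]
turn units 0.02
shift in turned frame [ 0.13  0.   -0.12]
```

View pics/w2z.png

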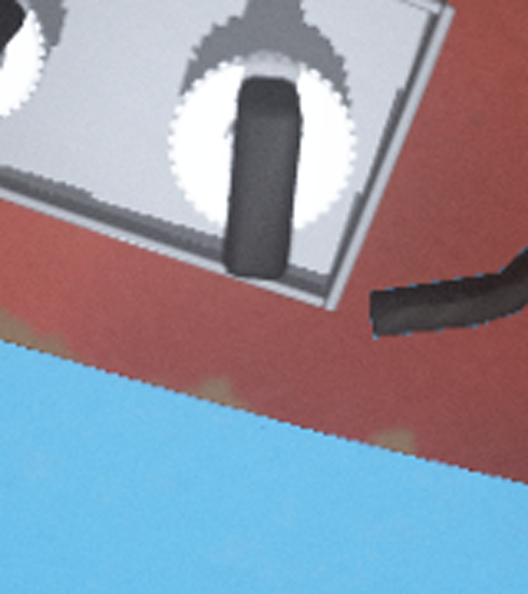

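The grip now runs nearly straight down the crop, from about (268,80) to (256,275) in zoomed pixels, over the white collar. I'll measure its top face.

```bash
python3 - <<'E'
from h import *
f=manip.grab_frame('wrist');im=f['img'];g=im.min(2)
mm=np.zeros(g.shape,np.uint8);mm[160:225,245:312]=g[160:225,245:312]>225
W=np.array([onz(f,*p[::-1],.035,True)[:2] for p in np.argwhere(mm)])
print(cv2.minEnclosingCircle((W*1000).astype(np.float32)))
d=np.zeros(g.shape,np.uint8);d[170:236,262:298]=im.max(2)[170:236,262:298]<80
k,lab,st,ce=cv2.connectedComponentsWithStats(d);i=1+np.argmax(st[1:,4]);print(st[i])
L=[];Rr=[];
for r in range(st[i][1]+10,st[i][1]+st[i][3]-8):
    c=np.where(lab[r]==i)[0];L.append(onz(f,c.min()-.5,r,.082,True)[:2]);Rr.append(onz(f,c.max()+.5,r,.082,True)[:2])
for e in(L,Rr):
    v=cv2.fitLine(np.array(e,np.float32)*1000,cv2.DIST_HUBER,0,.01,.01).ravel();print(v,np.degrees(np.arctan2(v[1],v[0])))
rows=np.where((lab==i).any(1))[0]
b=rows.max();c=np.where(lab[b-3]==i)[0].mean();print('far end z.082',onz(f,c,b+.5,.082,True))
T=rows.min();c=np.where(lab[T+3]==i)[0].mean();print('near end z.042/.082',onz(f,c,T-.5,.042,True),onz(f,c,T-.5,.082,True))
E
```

```text
((449.52203369140625, 246.66482543945312), 26.127948760986328)
[266 203  21  31 159]
[ 1.8826443e-01 -9.8211837e-01  4.4417560e+02  2.3636731e+02] -79.14848
[ 2.0813285e-01 -9.7810054e-01  4.5818021e+02  2.4074211e+02] -77.98704
far end z.082 [0.45721385 0.22743345 0.082     ]
near end z.042/.082 [0.44404039 0.23850689 0.042     ] [0.44180035 0.24928417 0.082     ]
```

```bash
python3 - <<'E'
from h import *
f=manip.grab_frame('wrist');im=f['img'];g=im.max(2)
d=np.zeros(g.shape,np.uint8);d[170:236,262:298]=g[170:236,262:298]<110
k,lab,st,ce=cv2.connectedComponentsWithStats(d);i=1+np.argmax(st[1:,4]);print(st[i])
L=[];Rr=[]
for r in range(st[i][1]+10,st[i][1]+st[i][3]-8):
    c=np.where(lab[r]==i)[0];L.append(onz(f,c.min()-.5,r,.082,True)[:2]);Rr.append(onz(f,c.max()+.5,r,.082,True)[:2])
for e in(L,Rr):
    v=cv2.fitLine(np.array(e,np.float32)*1000,cv2.DIST_HUBER,0,.01,.01).ravel();print(v,np.degrees(np.arctan2(v[1],v[0])))
rows=np.where((lab==i).any(1))[0]
b=rows.max();c=np.where(lab[b-3]==i)[0].mean();print('far end z.082',onz(f,c,b+.5,.082,True))
T=rows.min();c=np.where(lab[T+3]==i)[0].mean();print('near end z.082',onz(f,c,T-.5,.082,True),T,b)
need([.449,.2465,.18],np.radians(11.5))
E
```

```text
[ 262  173   32   63 1173]
[ 1.9788556e-01 -9.8022515e-01  4.4171198e+02  2.4608234e+02] -78.586655
[ 2.0908140e-01 -9.7789824e-01  4.5557407e+02  2.5359372e+02] -77.93147
far end z.082 [0.45734045 0.22520172 0.082     ]
near end z.082 [0.44220623 0.2736354  0.082     ] 173 235
tcp [0.4493 0.2464 0.1819] psi 0.3019 t 2.8 q [ 0.36 -0.19  1.92  0.    1.4   0.05] F [-0.6 -0.5 -0.2] Tz [ 0.03 -0.01 -0.01] w 0.997
shift now-frame cm [-0.03 -0.02  0.19]
turn units 0.97
shift in turned frame [-0.03 -0.02  0.19]
```

```bash
python3 -m crank '[[0,0,0,0.94],[0,0,1.5,0],[0,0,2,0],[0,0,2,0],[0,0,2,0],[0,0,0,0],[0,0,0,0]]' 0.6
python3 - <<'E'
from h import *
need([.4495,.2466,.043],.204)
f=grab('wrist','w3.png')
need([.4495,.2466,.043],.204)
E
```

```text
time: 3.38
tool_pos: [0.4487, 0.2457, 0.1057]
tool_rot: [0.0, 0.995, 0.101, -0.0]
contact_force: [-0.0, 1.1, 0.5]
gripper_width: 0.603
tcp [0.4487 0.2457 0.1057] psi 0.2026 t 3.3833 q [ 0.36 -0.11  1.99  0.    1.26  0.15] F [-0.   1.1  0.5] Tz [ 0.03 -0.06  0.  ] w 0.603
shift now-frame cm [ 0.1  -0.07  6.27]
turn units -0.01
shift in turned frame [ 0.1  -0.07  6.27]
tcp [0.4498 0.246  0.107 ] psi 0.2025 t 3.4333 q [ 0.36 -0.11  1.99  0.    1.26  0.15] F [ 1.5  0.3 -0.6] Tz [ 0.01  0.03 -0.01] w 0.598
shift now-frame cm [-0.03 -0.06  6.4 ]
turn units -0.01
shift in turned frame [-0.03 -0.06  6.4 ]
```

View pics/w3.png

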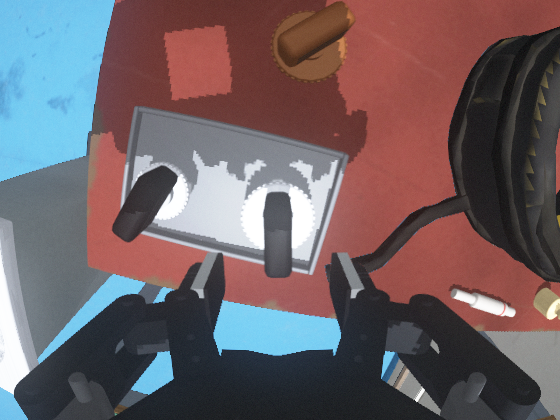

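The jaws straddle the larger plug's grip, which is centred at column 278. Descending and closing.

```bash
python3 -m crank '[[0,-0.05,2,0],[0,0,2,0],[0,0,1.5,0],[0,0,0.85,0],[0,0,0,0],[0,0,0,0]]'
python3 -m crank '[[0,0,0,0],[0,0,0,0],[0,0,0,0],[0,0,0,0],[0,0,0,0]]' 0
python3 - <<'E'
from h import *
need([.4495,.2466,.043],.204)
f=grab('wrist','w4.png')
need([.4495,.2466,.043],.204)
E
```

```text
time: 3.93
tool_pos: [0.4499, 0.2464, 0.0432]
tool_rot: [-0.0, 0.995, 0.101, 0.001]
contact_force: [0.1, 0.0, 1.2]
gripper_width: 0.6
time: 4.35
tool_pos: [0.45, 0.2464, 0.0433]
tool_rot: [-0.0, 0.995, 0.101, 0.001]
contact_force: [-2.3, 0.1, 5.9]
gripper_width: 0.179
tcp [0.45   0.2464 0.0433] psi 0.2021 t 4.35 q [ 0.36 -0.02  2.02 -0.    1.14  0.15] F [-2.3  0.1  5.9] Tz [-0.05  0.23 -0.01] w 0.179
shift now-frame cm [-0.05 -0.03  0.03]
turn units -0.02
shift in turned frame [-0.05 -0.03  0.03]
tcp [0.45   0.2464 0.0433] psi 0.2021 t 4.4 q [ 0.36 -0.02  2.02  0.    1.14  0.15] F [-2.1 -0.6  6.3] Tz [-0.06  0.26 -0.03] w 0.178
shift now-frame cm [-0.05 -0.03  0.03]
turn units -0.02
shift in turned frame [-0.05 -0.03  0.03]
```

View pics/w4.png

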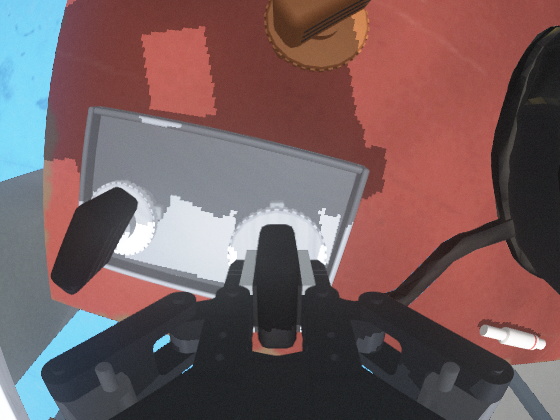

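The plug is gripped, with opening 0.178, about 15 mm. The small plug is undisturbed at (118,215). I'll lift and measure how the plug sits in the jaws.

```bash
python3 -m crank '[[0,0,-1,0],[0,0,-2,0],[0,0,-3,0],[0,0,-3,0],[0,0,-3,0],[0,0,-3,0],[0,0,-3,0],[0,0,-2,0],[0,0,0,0],[0,0,0,0]]'
python3 - <<'E'
from h import *
need([.46,-.319,.243],1.46)
f=grab('wrist','w5.png')
E
```

```text
time: 5.23
tool_pos: [0.4495, 0.2462, 0.2429]
tool_rot: [-0.0, 0.995, 0.101, 0.001]
contact_force: [-0.1, 0.7, -1.2]
gripper_width: 0.181
tcp [0.4495 0.2462 0.2429] psi 0.2021 t 5.2333 q [ 0.36 -0.23  1.86 -0.    1.51  0.15] F [-0.1  0.7 -1.2] Tz [0.05 0.03 0.03] w 0.181
shift now-frame cm [-1.031e+01  5.558e+01 -5.000e-02]
turn units -12.01
shift in turned frame [-56.05   7.3   -0.15]
```

View pics/w5.png

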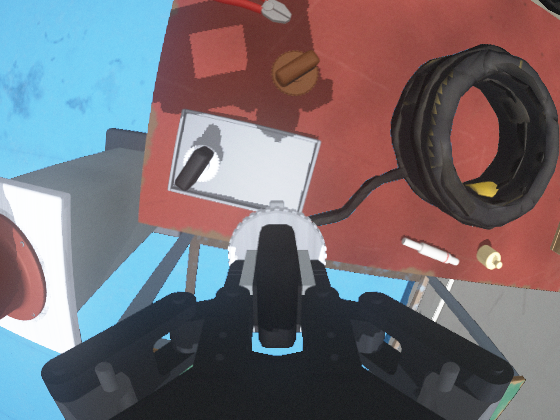

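```bash
python3 - <<'E'
from h import *
f=manip.grab_frame('wrist');im=f['img'];s=manip.state();T=rot(s['tool_rot'])
m=np.zeros(im.shape[:2],np.uint8);sub=im[206:262,224:334];m[206:262,224:334]=(sub.min(2)>150)&(sub.max(2).astype(int)-sub.min(2)<25)
k,lab,st,ce=cv2.connectedComponentsWithStats(m)
lab=(lab>0)&(st[lab,4]>60)
pts=[]
for c in range(226,332):
    r=np.where(lab[:,c])[0]
    if len(r) and not 266<c<288: pts.append((c,r.min()-.5))
for r in range(225,250):
    c=np.where(lab[r])[0]
    if len(c): pts+= [(c.min()-.5,r),(c.max()+.5,r)]
W=np.array([T.inv().apply(onz(f,*p,s['tool_pos'][2]-.0083,True)-s['tool_pos'])[:2] for p in pts])*1000
from scipy.optimize import least_squares
r=least_squares(lambda q:np.hypot(W[:,0]-q[0],W[:,1]-q[1])-q[2],[0,0,25],loss='soft_l1');print(r.x,len(W),np.abs(r.fun).mean(),W[:,1].min())
print(T.inv().apply(onz(f,276.5,222,s['tool_pos'][2]+.039,True)-s['tool_pos']))
E
```

```text
[ 0.95766034 -4.41262825 24.40675596] 129 1.1041981793293123 -27.755100932262458
[ 0.00113482 -0.0353274  -0.03902143]
```

```bash
python3 - <<'E'
from h import *
im=cv2.imread('pics/w5.png')
cv2.imwrite('pics/w5z.png',cv2.resize(im[190:360,210:345],None,fx=4.4,fy=3.5,interpolation=cv2.INTER_CUBIC))
cv2.imwrite('pics/w5z.png',cv2.resize(im[190:360,210:345],None,fx=3.5,fy=3.5,interpolation=cv2.INTER_CUBIC))
E
```

```text
(no output)
```

View pics/w5z.png

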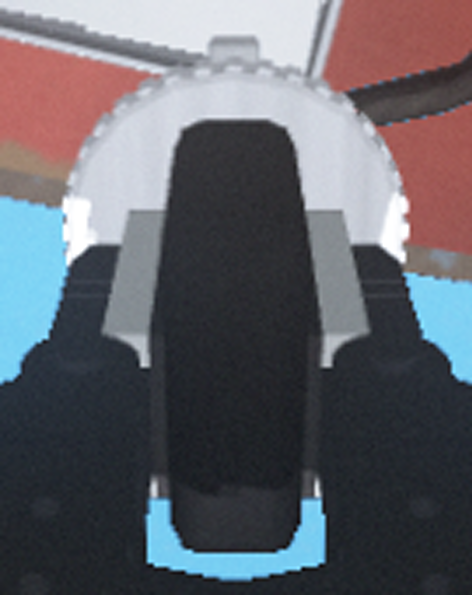

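```bash
python3 - <<'E'
from h import *
f=manip.grab_frame('wrist');s=manip.state();T=rot(s['tool_rot']);z=s['tool_pos'][2]
for n,p,dz in(('near grip -22',(277.4,224.3),-.001),('far grip +22',(277.4,347.1),.039),('collar top rim -25',(277,212.9),-.008),('collar low rim -25',(277,209),-.016),('lug -24 top',(277,200.5),-.027),('collar L',(229.2,251),-.010),('collar R',(326.5,251),-.010),('gripL',(257,270),.02),('gripR',(298,270),.02)):
    print(n,(T.inv().apply(onz(f,*p,z+dz,True)-s['tool_pos'])*1000).round(1)[:2])
E
```

```text
near grip -22 [  1.2 -20.8]
far grip +22 [ 1.2 19.1]
collar top rim -25 [  1.1 -24.3]
collar low rim -25 [  1.1 -23.9]
lug -24 top [  1.1 -25.4]
collar L [-23.7  -2.9]
collar R [26.7 -3. ]
gripL [-7.5 -7.5]
gripR [ 9.9 -7.5]
```

The plug is well centred in the jaws; the camera bias is about +1.2 mm along tool x and about 0 along y. Turning to the slot yaw and moving toward the stand.

```bash
python3 -m crank '[[0,0,0,-1.1],[0,0,0,-1.1],[0,0,0,-1.1],[0,0,0,-1.1],[0,0,0,-1.1],[0,0,0,-1.1],[0,0,0,-1.1],[0,0,0,-1.1],[0,0,0,-1.1],[0,0,0,-1.1]]'
python3 -m crank '[[0,0,0,-1.01],[0,0,0,0]]'
python3 - <<'E'
from h import *
need([.555,-.319,.243],1.46)
E
```

```text
time: 6.22
tool_pos: [0.448, 0.2456, 0.2391]
tool_rot: [-0.001, 0.778, 0.629, -0.002]
contact_force: [0.2, -0.3, -1.3]
gripper_width: 0.185
time: 6.38
tool_pos: [0.4481, 0.2456, 0.2393]
tool_rot: [-0.001, 0.745, 0.667, -0.002]
contact_force: [0.6, 0.5, -1.9]
gripper_width: 0.181
tcp [0.4481 0.2456 0.2393] psi 1.4614 t 6.3833 q [ 0.36 -0.23  1.86 -0.    1.51 -1.11] F [ 0.6  0.5 -1.9] Tz [ 0.03  0.   -0.05] w 0.181
shift now-frame cm [-54.96  16.79  -0.33]
turn units 0.01
shift in turned frame [-54.94  16.87  -0.33]
```

```bash
python3 -m crank '[[-3,0.9,0,0],[-3.9,1.2,0,0],[-3.9,1.2,0,0],[-3.9,1.2,0,0],[-3.9,1.2,0,0],[-3.9,1.2,0,0],[-3.9,1.2,0,0],[-3.9,1.2,0,0],[-3.9,1.2,0,0],[-3.9,1.2,0,0]]'
python3 -m crank '[[-3.9,1.2,0,0],[-3.9,1.2,0,0],[-3.9,1.2,0,0],[-3.9,1.2,0,0],[-1.2,0.3,0,0],[0,0,0,0],[0,0,0,0]]'
python3 - <<'E'
from h import *
need([.555,-.319,.243],1.46)
grab('wrist','w6.png')
need([.555,-.319,.243],1.46)
E
```

```text
time: 7.22
tool_pos: [0.5224, -0.1474, 0.2402]
tool_rot: [-0.001, 0.746, 0.665, -0.0]
contact_force: [0.2, 0.1, -0.6]
gripper_width: 0.181
time: 7.8
tool_pos: [0.5546, -0.318, 0.24]
tool_rot: [-0.002, 0.746, 0.666, -0.0]
contact_force: [0.7, 0.5, -1.2]
gripper_width: 0.181
tcp [ 0.5546 -0.318   0.24  ] psi 1.457 t 7.8 q [-0.64  0.08  1.57  0.    1.5  -2.09] F [ 0.7  0.5 -1.2] Tz [-0.02 -0.05  0.  ] w 0.181
shift now-frame cm [-0.1   0.05 -0.31]
turn units -0.03
shift in turned frame [-0.1   0.05 -0.31]
tcp [ 0.5548 -0.3171  0.2404] psi 1.4588 t 7.85 q [-0.64  0.08  1.57  0.    1.5  -2.09] F [ 1.1  1.  -1.6] Tz [-0.01 -0.01  0.01] w 0.18
shift now-frame cm [-0.19  0.04 -0.26]
turn units -0.01
shift in turned frame [-0.19  0.04 -0.26]
```

View pics/w6.png

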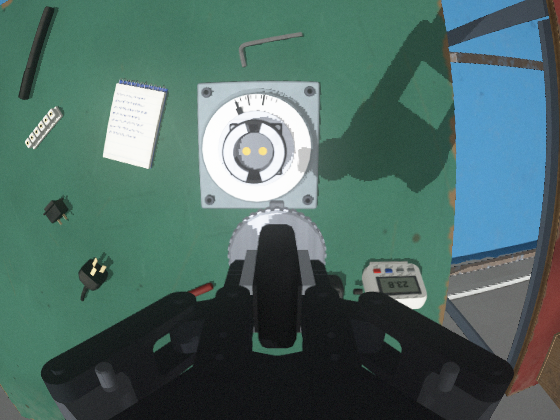

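The wrist view shows the socket at about (254,151), with slots at the top (253,128) and bottom (253,177), and the dial around it. The pointer is at about (240,106). Zooming in.

```bash
python3 - <<'E'
from h import *
im=cv2.imread('pics/w6.png')
cv2.imwrite('pics/w6z.png',cv2.resize(im[75:215,190:330],None,fx=4.2,fy=4.2,interpolation=cv2.INTER_CUBIC))
E
```

```text
(no output)
```

View pics/w6z.png

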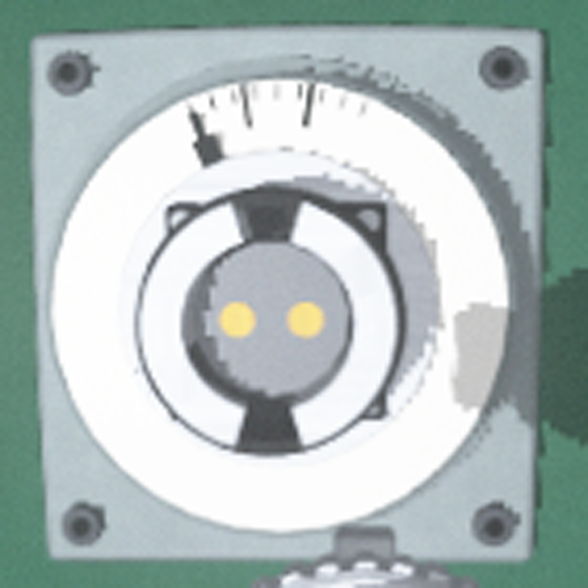

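```bash
python3 - <<'E'
from h import *
from scipy.optimize import least_squares
f=manip.grab_frame('wrist');im=f['img'];s=manip.state()
# manual edges from zoom: scan annulus in world plane z=.08
c=onz(f,254,151,.08,True)[:2]
def pix(P):
    K=f['intrinsics'];v=rot(f['orientation']).inv().apply(np.array(P)-f['position']);v=v*[1,-1,-1]
    t=np.arctan2(np.hypot(v[0],v[1]),v[2]);h=np.hypot(v[0],v[1]);return K[0][2]+K[0][0]*t*v[0]/h,K[1][2]+K[1][1]*t*v[1]/h
g=cv2.GaussianBlur(im.min(2).astype(np.float32),(0,0),.6)
def samp(xy):
    u,v=pix([*xy,.08]);return float(cv2.getRectSubPix(g,(1,1),(u,v))[0,0])
for it in range(3):
    # inner bore edge: white ring -> dark, and outer edge
    E=[];
    for a in np.radians(np.arange(0,360,3)):
        pr=[samp(c+r*np.array([np.cos(a),np.sin(a)])) for r in np.arange(.022,.036,.0003)]
        pr=np.array(pr);hi=np.where(pr>190)[0]
        if len(hi)==0 or hi[0]>12: continue
        k=np.where(pr[hi[0]:]<150)[0]
        if len(k): E.append(c+(.022+.0003*(hi[0]+k[0]))*np.array([np.cos(a),np.sin(a)]))
    E=np.array(E);r=least_squares(lambda q:np.hypot(E[:,0]-q[0],E[:,1]-q[1])-q[2],[*c,.03],loss='soft_l1',f_scale=.0005)
    print('outer',r.x,len(E),np.abs(r.fun).mean());c=r.x[:2]
A=np.radians(np.arange(0,360,.5));pr=np.array([np.mean([samp(c+rr*np.array([np.cos(a),np.sin(a)])) for rr in(.0225,.0235,.0245,.0255,.0265)]) for a in A])
dk=pr<140
for lo,hi in((-90,90),(90,270)):
    aa=np.degrees(A);aa=np.where(aa>=270,aa-360,aa);m=dk&(aa>=lo)&(aa<hi);print('slot',np.mean(aa[m]),aa[m].min(),aa[m].max(),m.sum())
T=rot(s['tool_rot']);x=T.apply([1,0,0]);print(s['tool_pos'],np.degrees(np.arctan2(x[1],x[0])))
E
```

```text
outer [ 0.51508368 -0.33625163  0.02914979] 54 0.00010106840742101244
outer [ 0.5151443  -0.33629024  0.02921929] 52 5.606837772707231e-05
outer [ 0.51519846 -0.33634393  0.02923601] 53 5.280671610738995e-05
slot -6.249999999999997 -21.0 8.5 60
slot 172.25 158.5 186.0 56
[ 0.554967   -0.31666516  0.24089298] 83.64477882720261
```

```bash
python3 - <<'E'
from h import *
t=manip.grab_frame('top');print(onz(t,442.6,202.7,.08))
need([.570,-.337,.16],1.4486)
E
```

```text
[ 0.51132675 -0.34005905  0.08      ]
tcp [ 0.5551 -0.3165  0.2413] psi 1.4606 t 7.95 q [-0.63  0.08  1.57  0.    1.5  -2.1 ] F [-0.2  0.2 -1.7] Tz [ 0.06  0.03 -0.06] w 0.173
shift now-frame cm [-1.88  1.71  8.13]
turn units 0.11
shift in turned frame [-1.86  1.74  8.13]
```

```bash
python3 -m crank '[[0,0,0,0.11],[-0.9,0.9,2,0],[-1,0.8,2.5,0],[0,0,2.5,0],[0,0,1.1,0],[0,0,0,0],[0,0,0,0]]'
cat > sock.py <<'E'
from h import *
from scipy.optimize import least_squares
def pixf(f,P):
    K=f['intrinsics'];v=rot(f['orientation']).inv().apply(np.array(P)-f['position']);v=v*[1,-1,-1]
    h=np.hypot(v[0],v[1]);t=np.arctan2(h,v[2]);return K[0][2]+K[0][0]*t*v[0]/h,K[1][2]+K[1][1]*t*v[1]/h
def sock(f,c,verbose=True):
    c=np.array(c);g=cv2.GaussianBlur(f['img'].min(2).astype(np.float32),(0,0),.6)
    S=lambda xy:float(cv2.getRectSubPix(g,(1,1),pixf(f,[*xy,.08]))[0,0])
    u=lambda a:np.array([np.cos(a),np.sin(a)])
    for it in range(3):
        E=[]
        for a in np.radians(np.arange(0,360,3)):
            pr=np.array([S(c+r*u(a)) for r in np.arange(.022,.036,.0003)]);hi=np.where(pr>190)[0]
            if len(hi)==0 or hi[0]>12: continue
            k=np.where(pr[hi[0]:]<150)[0]
            if len(k): E.append(c+(.022+.0003*(hi[0]+k[0]))*u(a))
        E=np.array(E);r=least_squares(lambda q:np.hypot(E[:,0]-q[0],E[:,1]-q[1])-q[2],[*c,.03],loss='soft_l1',f_scale=.0005);c=r.x[:2]
    print('outer',r.x.round(4),len(E),np.abs(r.fun).mean().round(5))
    A=np.radians(np.arange(0,360,.5));pr=np.array([np.mean([S(c+rr*u(a)) for rr in(.0225,.0235,.0245,.0255,.0265)]) for a in A])
    aa=np.degrees(A);aa=np.where(aa>=270,aa-360,aa);out=[]
    for lo,hi in((-90,90),(90,270)):
        m=(pr<140)&(aa>=lo)&(aa<hi);
        if m.any(): print('slot',aa[m].mean().round(2),aa[m].min(),aa[m].max(),m.sum())
    return r.x
E
python3 - <<'E'
from sock import *
f=grab('wrist','w7.png');c=sock(f,(.515,-.3365))
need([c[0],c[1],.16],1.4486)
E
```

```text
time: 8.53
tool_pos: [0.5697, -0.3382, 0.1607]
tool_rot: [-0.001, 0.749, 0.663, -0.0]
contact_force: [0.6, -1.2, -0.4]
gripper_width: 0.18
outer [ 0.5153 -0.3366  0.0289] 91 9e-05
slot -6.25 -21.5 9.0 62
slot 172.5 157.5 187.5 61
tcp [ 0.5704 -0.3389  0.1624] psi 1.4487 t 8.5833 q [-0.65  0.19  1.58  0.    1.37 -2.1 ] F [ 0.4  0.9 -1.2] Tz [ 0.02 -0.03  0.  ] w 0.185
shift now-frame cm [-0.44 -5.5   0.23]
turn units 0.0
shift in turned frame [-0.44 -5.5   0.23]
```

View pics/w7.png

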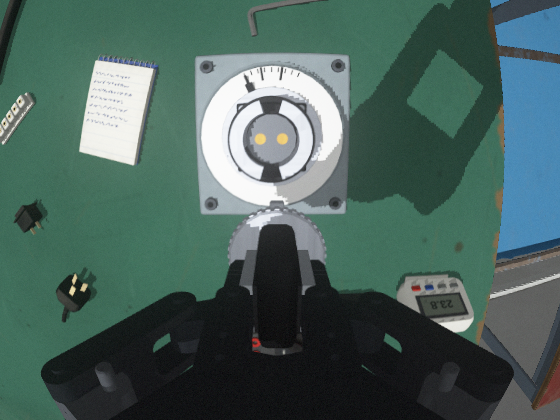

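```bash
python3 - <<'E'
from sock import *
for i in range(3):
    s=manip.state();f=manip.grab_frame('wrist');T=rot(s['tool_rot'])
    print((T.inv().apply(np.array(f['position'])-s['tool_pos'])*1000).round(2),np.array(f['position']).round(4),s['tool_pos'].round(4))
    C=rot(f['orientation']);c=sock(f,(.5153,-.3366));
    print('sock rel cam in tool frame mm',(T.inv().apply(np.array([*c[:2],.08])-f['position'])*1000).round(2))
    # held plug: pixel col of grip at tcp
    print('plug axis rel cam',(T.inv().apply(onz(f,277.3,222,s['tool_pos'][2]-.003,True)-f['position'])*1000).round(2))
E
```

```text
[  -0.27  -70.48 -142.73] [ 0.5002 -0.3304  0.305 ] [ 0.5704 -0.3389  0.1624]
outer [ 0.5152 -0.3365  0.0289] 98 3e-05
slot -6.25 -21.5 9.0 62
slot 172.75 157.5 188.0 62
sock rel cam in tool frame mm [ -3.97  15.26 225.01]
plug axis rel cam [  0.    49.25 145.69]
[  -0.28  -70.48 -142.74] [ 0.5004 -0.3307  0.3058] [ 0.5708 -0.3393  0.1633]
outer [ 0.515  -0.3363  0.0289] 98 4e-05
slot -6.5 -22.0 9.0 63
slot 172.75 157.5 188.0 62
sock rel cam in tool frame mm [ -3.39  14.55 225.83]
plug axis rel cam [ -0.    49.25 145.67]
[  -0.28  -70.49 -142.71] [ 0.5004 -0.3309  0.306 ] [ 0.5709 -0.3395  0.1636]
outer [ 0.515  -0.3363  0.0289] 98 4e-05
slot -6.5 -22.0 9.0 63
slot 172.75 157.5 188.0 62
sock rel cam in tool frame mm [ -3.13  14.31 226.11]
plug axis rel cam [  0.    49.23 145.64]
```

```bash
python3 - <<'E'
from sock import *
need([.5151,-.3364,.13],1.4486)
E
python3 -m crank '[[-0.2,-1.8,0,0],[0,-1.8,0,0],[0,-1.8,0,0],[0,0,1.5,0],[0,0,1.6,0],[0,0,0,0],[0,0,0,0],[0,0,0,0]]'
python3 - <<'E'
from sock import *
need([.5151,-.3364,.13],1.4486)
f=grab('wrist','w8.png');s=grab('side','s8.png')
im=s['img'];cv2.imwrite('pics/s8z.png',cv2.resize(im[250:350,70:170][:,:,::-1],None,fx=5,fy=5,interpolation=cv2.INTER_CUBIC))
need([.5151,-.3364,.13],1.4486)
E
```

```text
tcp [ 0.5708 -0.3396  0.1635] psi 1.4485 t 8.7333 q [-0.65  0.19  1.58 -0.    1.37 -2.1 ] F [-1.1 -0.1 -0.7] Tz [-0.01 -0.04 -0.02] w 0.175
shift now-frame cm [-0.36 -5.58  3.33]
turn units -0.0
shift in turned frame [-0.36 -5.58  3.33]
time: 9.4
tool_pos: [0.5167, -0.335, 0.1314]
tool_rot: [0.001, 0.749, 0.663, 0.0]
contact_force: [1.0, -0.8, -1.2]
gripper_width: 0.18
tcp [ 0.5167 -0.335   0.1314] psi 1.4483 t 9.4 q [-0.7   0.11  1.72  0.    1.31 -2.14] F [ 1.  -0.8 -1.2] Tz [-0.   -0.01 -0.04] w 0.18
shift now-frame cm [-0.16 -0.14  0.14]
turn units -0.0
shift in turned frame [-0.16 -0.14  0.14]
tcp [ 0.5169 -0.3351  0.1316] psi 1.4485 t 9.5 q [-0.7   0.11  1.72 -0.    1.31 -2.14] F [ 0.8 -0.9 -1.7] Tz [-0.05 -0.01 -0.  ] w 0.181
shift now-frame cm [-0.15 -0.16  0.16]
turn units -0.0
shift in turned frame [-0.15 -0.16  0.16]
```

View pics/w8.png

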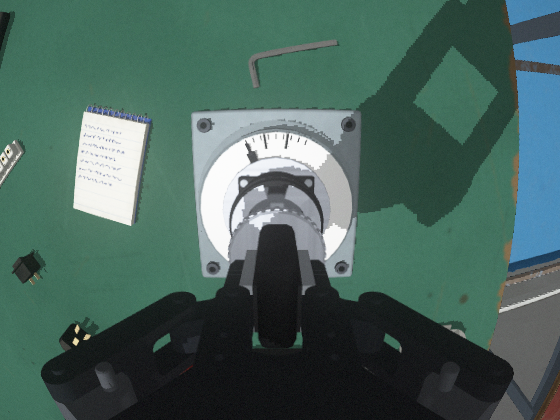

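View pics/s8z.png

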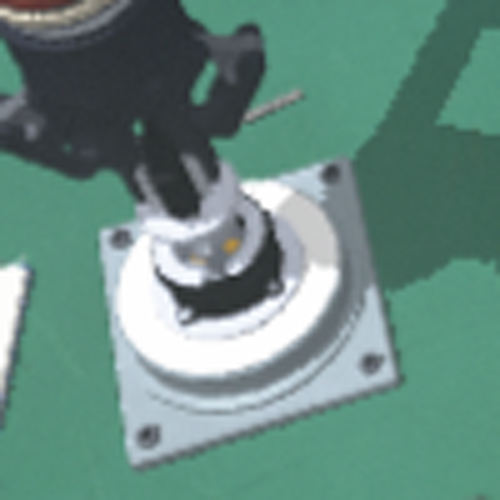

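```bash
python3 - <<'E'
from sock import *
im=cv2.imread('pics/w8.png');cv2.imwrite('pics/w8z.png',cv2.resize(im[120:290,190:365],None,fx=3.5,fy=3.5,interpolation=cv2.INTER_CUBIC))
E
```

```text
(no output)
```

View pics/w8z.png

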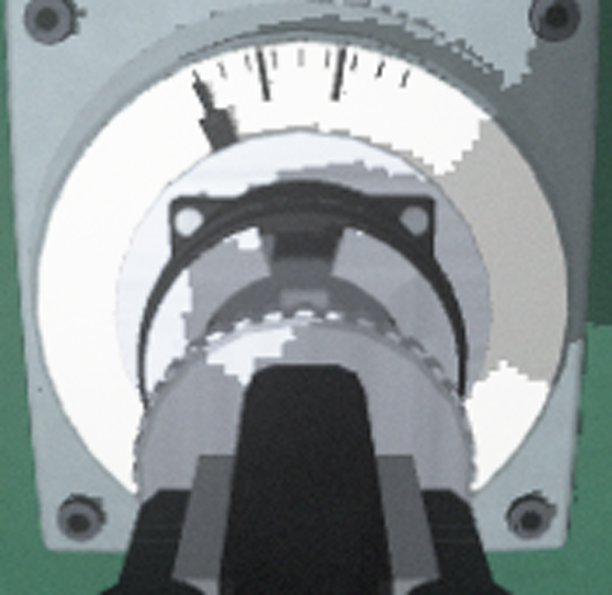

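Lug (305,298 in the zoom) and slot (306,245) line up to within about 1 mm. I'll make a small correction and enter the bore gently.

```bash
python3 -m crank '[[-0.1,-0.15,0.4,0],[0,0,0.6,0],[0,0,0.4,0],[0,0,0.3,0],[0,0,0,0],[0,0,0,0]]'
python3 - <<'E'
from sock import *
need([.5151,-.3364,.097],1.4486)
E
```

```text
time: 10.0
tool_pos: [0.5142, -0.3352, 0.1123]
tool_rot: [-0.0, 0.749, 0.662, -0.0]
contact_force: [0.1, -0.6, -0.9]
gripper_width: 0.183
tcp [ 0.5142 -0.3352  0.1123] psi 1.4483 t 10.0 q [-0.7   0.13  1.74  0.    1.28 -2.15] F [ 0.1 -0.6 -0.9] Tz [-0.03 -0.01  0.05] w 0.183
shift now-frame cm [-0.11  0.11  1.53]
turn units -0.0
shift in turned frame [-0.11  0.11  1.53]
```

```bash
python3 -m crank '[[0,0,0.3,0],[0,0,0.3,0],[0,0,0,0],[0,0,0,0]]'
python3 - <<'E'
from sock import *
need([.5151,-.3364,.097],1.4486)
f=grab('wrist','w9.png')
cv2.imwrite('pics/w9z.png',cv2.resize(f['img'][120:290,190:365][:,:,::-1],None,fx=3.5,fy=3.5,interpolation=cv2.INTER_CUBIC))
E
```

```text
time: 10.33
tool_pos: [0.5142, -0.3352, 0.1065]
tool_rot: [-0.0, 0.749, 0.662, -0.0]
contact_force: [-0.5, 0.3, -1.3]
gripper_width: 0.181
tcp [ 0.5142 -0.3352  0.1065] psi 1.4483 t 10.3333 q [-0.7   0.13  1.74 -0.    1.27 -2.15] F [-0.5  0.3 -1.3] Tz [0.04 0.03 0.  ] w 0.181
shift now-frame cm [-0.11  0.11  0.95]
turn units -0.0
shift in turned frame [-0.11  0.11  0.95]
```

View pics/w9z.png

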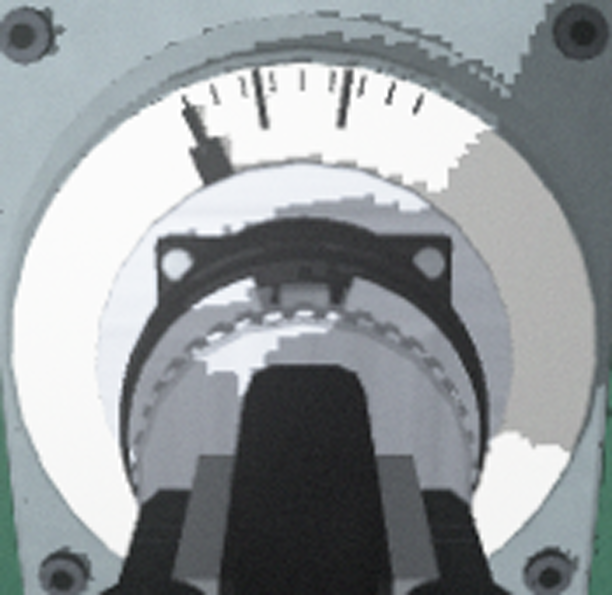

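The lug (at 307,292 in the zoom) is centred in the slot between 262 and 350. Pushing home against the spring.

```bash
python3 -m crank '[[0,0,0.3,0],[0,0,0.3,0],[0,0,0.3,0],[0,0,0.05,0],[0,0,0,0],[0,0,0,0]]'
python3 - <<'E'
from sock import *
need([.5142,-.3352,.097],1.4486)
E
```

```text
time: 10.88
tool_pos: [0.5148, -0.3357, 0.0987]
tool_rot: [0.001, 0.749, 0.663, 0.0]
contact_force: [-3.0, 0.5, 5.9]
gripper_width: 0.18
tcp [ 0.5148 -0.3357  0.0987] psi 1.4483 t 10.8833 q [-0.7   0.14  1.75 -0.    1.25 -2.15] F [-3.   0.5  5.9] Tz [0.38 0.42 0.06] w 0.18
shift now-frame cm [ 0.04 -0.06  0.17]
turn units -0.0
shift in turned frame [ 0.04 -0.06  0.17]
```

```bash
python3 -m crank '[[0,0,0.2,0],[0,0,0,0],[0,0,0,0]]'
python3 - <<'E'
from sock import *
need([.5142,-.3352,.097],1.4486)
f=grab('wrist','w10.png')
cv2.imwrite('pics/w10z.png',cv2.resize(f['img'][120:290,190:365][:,:,::-1],None,fx=3.5,fy=3.5,interpolation=cv2.INTER_CUBIC))
E
```

```text
time: 11.13
tool_pos: [0.5148, -0.3357, 0.097]
tool_rot: [0.001, 0.749, 0.663, 0.0]
contact_force: [-2.6, 1.8, 7.8]
gripper_width: 0.176
tcp [ 0.5148 -0.3357  0.097 ] psi 1.4483 t 11.1333 q [-0.7   0.14  1.75 -0.    1.25 -2.15] F [-2.6  1.8  7.8] Tz [ 0.43  0.46 -0.01] w 0.176
shift now-frame cm [ 0.04 -0.07  0.  ]
turn units -0.0
shift in turned frame [ 0.04 -0.07  0.  ]
```

View pics/w10z.png

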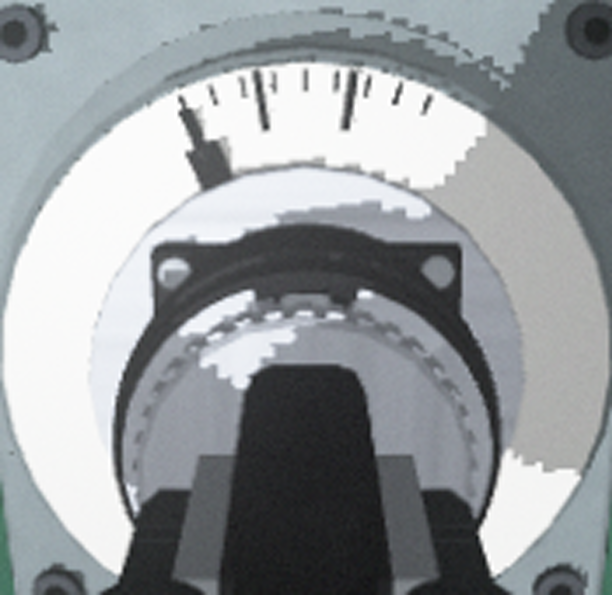

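Pushed home: the spring force is about 9 N and the lug is below the ring. Turning clockwise in stages.

```bash
python3 -m crank '[[0,0,0,0.5],[0,0,0,1],[0,0,0,1],[0,0,0,1],[0,0,0,0.5],[0,0,0,0],[0,0,0,0]]'
python3 - <<'E'
from sock import *
need([.5148,-.3357,.0968],1.4486-1.48)
E
```

```text
time: 11.77
tool_pos: [0.5154, -0.3365, 0.0976]
tool_rot: [0.002, 0.87, 0.492, 0.0]
contact_force: [-1.5, 0.5, 7.1]
gripper_width: 0.178
tcp [ 0.5154 -0.3365  0.0976] psi 1.0294 t 11.7667 q [-0.7   0.14  1.75 -0.    1.25 -1.73] F [-1.5  0.5  7.1] Tz [0.07 0.25 0.06] w 0.178
shift now-frame cm [ 0.04 -0.09  0.08]
turn units 10.13
shift in turned frame [-0.06 -0.08  0.08]
```

```bash
python3 -m crank '[[0,0,0.06,0.8],[0,0,0,1],[0,0,0,1],[0,0,0,1],[0,0,0,0.7],[0,0,0,0],[0,0,0,0]]'
python3 - <<'E'
from sock import *
need([.5148,-.3357,.0968],1.4486-1.48)
f=grab('wrist','w11.png')
cv2.imwrite('pics/w11z.png',cv2.resize(f['img'][100:330,160:400][:,:,::-1],None,fx=2.6,fy=2.6,interpolation=cv2.INTER_CUBIC))
E
```

```text
time: 12.35
tool_pos: [0.5155, -0.3367, 0.0971]
tool_rot: [0.002, 0.961, 0.275, 0.001]
contact_force: [-1.8, -0.0, 7.2]
gripper_width: 0.182
tcp [ 0.5155 -0.3367  0.0971] psi 0.5581 t 12.35 q [-0.7   0.14  1.75 -0.    1.25 -1.26] F [-1.8 -0.   7.2] Tz [0.07 0.2  0.05] w 0.182
shift now-frame cm [-0.01 -0.12  0.03]
turn units 5.63
shift in turned frame [-0.07 -0.09  0.03]
```

View pics/w11z.png

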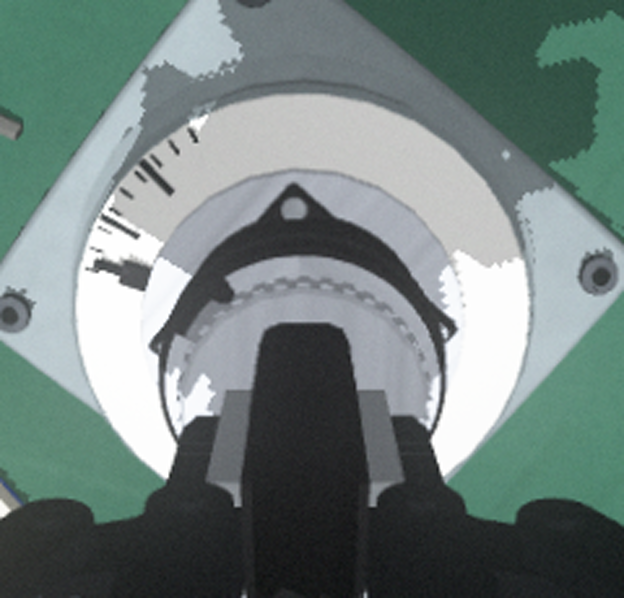

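The plug is now 51° round. The empty slot at (220,290) in the zoom shows the lugs are under the ring, and the pointer is still near 0. Continuing to the stop and beyond.

```bash
python3 -m crank '[[0,0,0,0.8],[0,0,0,0.9],[0,0,0,0.9],[0,0,0,0.9],[0,0,0,0.5],[0,0,0,0],[0,0,0,0]]'
python3 - <<'E'
from sock import *
need([.5148,-.3357,.0968],1.4486-1.48)
f=grab('wrist','w12.png')
cv2.imwrite('pics/w12z.png',cv2.resize(f['img'][100:330,160:400][:,:,::-1],None,fx=2.6,fy=2.6,interpolation=cv2.INTER_CUBIC))
E
```

```text
time: 12.98
tool_pos: [0.5147, -0.3368, 0.0971]
tool_rot: [0.002, 0.998, 0.07, 0.0]
contact_force: [-4.0, 0.0, 8.6]
gripper_width: 0.182
tcp [ 0.5147 -0.3368  0.0971] psi 0.1396 t 12.9833 q [-0.7   0.14  1.75 -0.    1.25 -0.84] F [-4.   0.   8.6] Tz [-0.07  0.65  0.1 ] w 0.182
shift now-frame cm [ 0.02 -0.11  0.03]
turn units 1.63
shift in turned frame [ 0.   -0.11  0.03]
```

View pics/w12z.png

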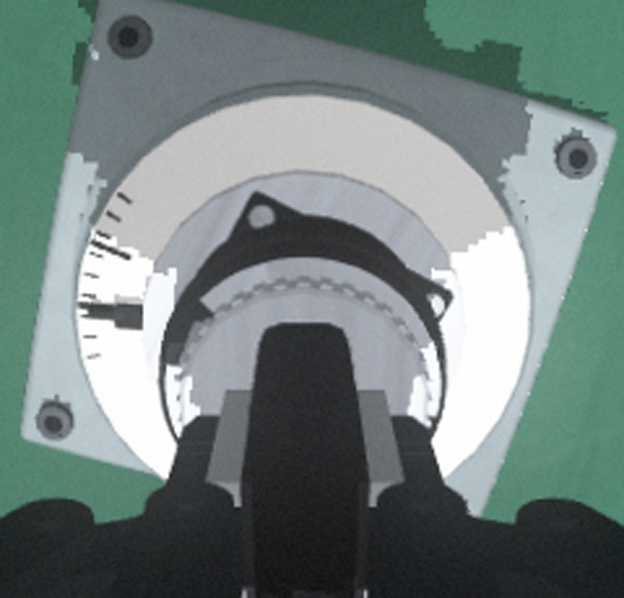

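The pointer is now at about the first long mark, at zoom (110,310). Going on about 9.6° to mid-range.

```bash
python3 -m crank '[[0,0,0,0.6],[0,0,0,0.6],[0,0,0,0.4],[0,0,0,0],[0,0,0,0],[0,0,0,0]]'
python3 - <<'E'
from sock import *
need([.5148,-.3357,.0968],1.4486-1.48)
f=grab('wrist','w13.png')
cv2.imwrite('pics/w13z.png',cv2.resize(f['img'][100:330,160:400][:,:,::-1],None,fx=2.6,fy=2.6,interpolation=cv2.INTER_CUBIC))
E
```

```text
time: 13.53
tool_pos: [0.5145, -0.3369, 0.097]
tool_rot: [0.002, 1.0, -0.014, 0.0]
contact_force: [-5.2, -0.7, 8.7]
gripper_width: 0.179
tcp [ 0.5145 -0.3369  0.097 ] psi -0.0275 t 13.5333 q [-0.7   0.14  1.75 -0.    1.25 -0.67] F [-5.2 -0.7  8.7] Tz [-0.02  0.8   0.19] w 0.179
shift now-frame cm [ 0.03 -0.12  0.02]
turn units 0.04
shift in turned frame [ 0.03 -0.12  0.02]
```

View pics/w13z.png

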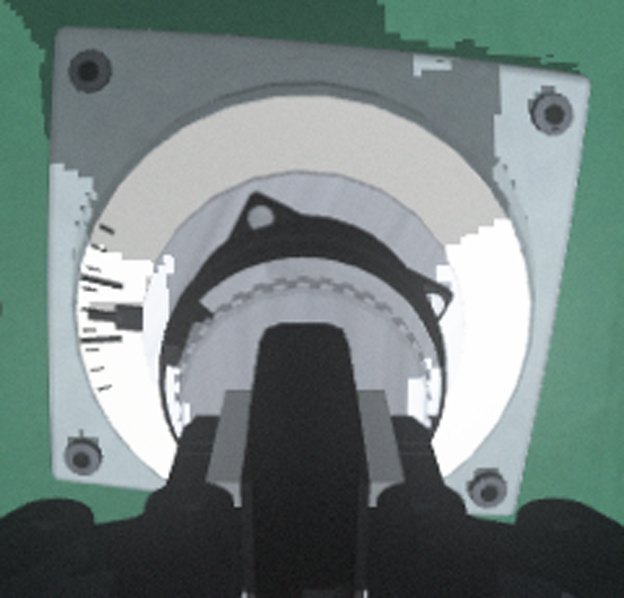

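The pointer at (95,313) in the zoom sits between the long marks at (100,340) and (100,283), which is a gauge reading of about 0.39. I'll hold for half a second and recheck, including the tray.

```bash
python3 -m crank '[[0,0,0,0],[0,0,0,0],[0,0,0,0],[0,0,0,0],[0,0,0,0],[0,0,0,0]]'
python3 - <<'E'
from sock import *
need([.5148,-.3357,.0968],1.4486-1.48)
f=grab('wrist','w14.png');t=grab('top')
a=cv2.resize(f['img'][170:250,180:280],(500,400),interpolation=cv2.INTER_CUBIC);b=cv2.resize(t['img'][200:270,225:275],(286,400),interpolation=cv2.INTER_CUBIC)
cv2.imwrite('pics/w14z.png',np.hstack([a,b])[:,:,::-1])
E
```

```text
time: 14.08
tool_pos: [0.5145, -0.3369, 0.0971]
tool_rot: [0.002, 1.0, -0.014, 0.0]
contact_force: [-4.4, -0.5, 9.3]
gripper_width: 0.181
tcp [ 0.5145 -0.3369  0.0971] psi -0.0275 t 14.0833 q [-0.7   0.14  1.75 -0.    1.25 -0.67] F [-4.4 -0.5  9.3] Tz [0.01 0.83 0.21] w 0.181
shift now-frame cm [ 0.03 -0.12  0.03]
turn units 0.04
shift in turned frame [ 0.03 -0.12  0.03]
```

View pics/w14z.png

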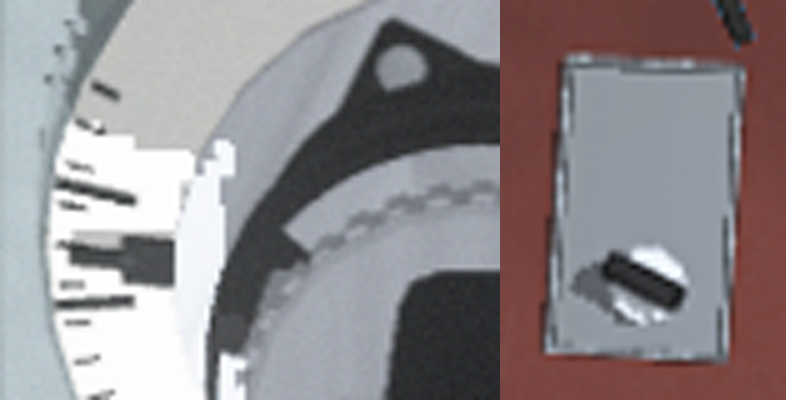

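The pointer holds steady at about 0.39 between the long marks, and the small plug is still upright in the tray. Handing in.

```bash
python3 -c "
from plant import manip
print(manip.job_done())"
```

```text
the job is handed in; nothing more can be done
None
```

I took the larger plug by its grip, lined its lugs up with the slots and pushed it home to about 9 N on the spring. I then twisted it clockwise past its stop, about 85° in all, and handed the job in at about 14 s with the plug still gripped.

- **Dial:** In the last picture the pointer sat between the two long marks, at about 0.39–0.40. It held there for half a second before hand-in and never went beyond that.
- **Forces:** The torque was about 0.2 N m and the push about 9 N, with about 4–5 N sideways, probably from roughly 1 mm of misalignment.
- **Tray:** The smaller plug is still upright in the tray, and the brown look-alikes were not touched.
- **Disagreements:** The wrist and top cameras placed the socket about 4–5 mm apart. I used the wrist camera, and the plug entered without side contact. My readings of where the plug sits in the jaws differed by 1–1.5 mm, with no effect on the fit. No check failed.

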